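# Switch the hardware feeder over to screws

### The job

Change the feeder over to screws: push the feed-change lever through its H-shaped gate and fully home into the slot beside the tray of long screws, then move clear. Only push the lever: do not pull its knob up, and leave the bottle, the screwdriver and the dish where they are.

Things in the scene. Friction and masses are not known exactly. Their poses are not given: they have to be found in the camera images.
- feeder: Hardware feeder: a grey metal box with an aluminium deck, 200 (its x) x 290 (its y) x 100 mm high, bolted down, turned up to 0.4 rad. Origin at the centre of its underside; x points to its far side, y to its left, z up. On the deck stand four fixed trays, tops 122 mm above the bench: nuts and rubber feet on the right, screws and washers on the left.
- gate (a point): Middle of the H-shaped gate, on the deck's surface at its centre, 100 mm above the bench; axes as the feeder's. Two legs run along x, centred 22 mm left and right of the middle, joined by one cross channel along y at x = 0. Channels are 18 mm wide; the legs end 31 mm before and behind the middle. Four slots: near left, far left, near right, far right.
- lever_pivot (a point): The point about which the lever tilts, fixed in the feeder 30 mm above the bench, on its middle axis, hidden 70 mm below the deck surface. Axes as the feeder's.
- knob (a point): Centre of the lever's black cylindrical knob: 32 mm in diameter, 37 mm long along the lever, 152.5 mm from the pivot, on a 10 mm round stem. At the ends of the legs it is about 50 mm before or behind the middle and 36 to 50 mm to the side, some 168 mm above the bench (182 mm upright). The lever starts somewhere in the right leg.
- lever_side (a joint): Sideways tilt of the lever in rad, 0 upright, positive with the knob to the feeder's left; stops at -0.355 and +0.355. In the left leg it is about 0.25 to 0.355, in the right leg -0.355 to -0.25. Friction holds the lever where it is left (no spring); about 2 to 3 N at the knob moves it. The gate is stiff: push slowly.
- lever_fore (a joint): Fore-and-aft tilt in rad, 0 upright, positive with the knob to the feeder's far side; stops at -0.33 and 0.33, the ends of the legs. The lever can cross from leg to leg only within about 0.05 of 0. Same friction. Knob centre from the pivot in feeder axes: 0.1525 m x (sin fore, cos fore sin side, cos fore cos side).
- knob_lift (a joint): How far the knob is pulled up along the stem, m: 0 down, at most 0.012; a spring holds it down and about 18 N lifts it.
- screw_tray: Open aluminium tray 75 x 60 x 22 mm, fixed on the left of the deck, at its near or far corner, beside the near-left or far-left slot (50 mm before or behind the middle, 105 mm left of it). Holds long steel screws (50 mm) lying side by side. Origin at the centre of its underside.
- washer_tray: The same tray at the other left corner, holding flat round steel washers 23 mm across. Origin at the centre of its underside.
- bottle: White plastic bottle, 52 mm in diameter, 130 mm tall, standing loose on the bench to the left of the feeder. Origin at the centre of its underside.
- screwdriver: Screwdriver with black handle, 190 mm long, lying loose beyond the feeder.
- dish: Blue open dish 140 x 100 x 22 mm with a few screws in it, loose on the bench to the right of the feeder. Origin at the centre of its underside.

How it is judged:
At the end, for the whole second after the job is handed in: The lever rests in the left slot beside the tray of screws, home to within 0.07 rad (about 10 mm at the knob) of the end of that slot: lever_side above 0.22 rad, lever_fore beyond 0.26 rad towards the screw tray, and still (value of joint lever_side above 0.22 rad and ((x of screw_tray in the frame of feeder above 0 m and value of joint lever_fore above 0.26 rad) or (x of screw_tray in the frame of feeder below 0 m and value of joint lever_fore below -0.26 rad)) and velocity of joint lever_fore between -0.05 and 0.05 rad/s and velocity of joint lever_side between -0.05 and 0.05 rad/s); the robot touches nothing.
It fails at once if the knob is pulled up more than 6 mm (value of joint knob_lift above 0.006 m).
It fails at once if the bottle is moved more than 20 mm (distance of bottle from where it was at the start of the episode above 0.02 m).
It fails at once if the screwdriver is moved more than 20 mm (distance of screwdriver from where it was at the start of the episode above 0.02 m).
It fails at once if the dish is moved more than 20 mm (distance of dish from where it was at the start of the episode above 0.02 m).
It also fails if it takes over 48 s, if anything falls off the work surface, if the arm or the gripper's body presses on something with over 40 N, if the wrist force passes 120 N, or if a joint passes its speed limit or range.

### The arm

A 6-joint arm with a two-finger parallel gripper is mounted at the origin on the work surface. World frame = base frame: x ahead of the robot, y to its left, z up, the work surface at z = 0. Lengths are in m, angles in rad, forces in N, time in s.
With the tool pointing down it reaches from about 0.275 to 0.975 m from the base axis. Payload 8.4 kg.
Tool frame: the origin (TCP) lies midway between the tips of the shut fingers; the grasp point (between the pads) lies 19 mm behind it; z points along the fingers, y is the direction in which the jaws open and shut (so a half turn about z gives the same grasp; the last joint's range is limited). The gripper opens to 92 mm and grips with 3 to 60 N. Pads are 20 mm wide; open, the fingers measure 128 mm over their backs; the gripper's body (75 mm by 189 mm) begins 69 mm behind the grasp point.
Start: joints at [-0.002, 0.353, 1.633, -0, 1.155, -0.002], TCP at [0.625, -0, 0.215] pointing down, gripper open.
Joint ranges: [-2.63, 2.63], [-0.92, 2.1], [0.06, 2.66], [-1.3, 4.44], [0, 2.69], [-3.02, 3.02]. Speed limits (rad/s): [2.22, 2.22, 2.79, 3.14, 3.14, 3.14].

### API

Orientations are given as a unit quaternion [x, y, z, w].
In Python, from workcell import manip, optics gives the robot as it stands.
- The arm moves only by the tool send_rows, never from a script. Its argument "plan" is a list of rows, each a list of 4 numbers: the shift along the world's x, y, z in cm, then the turn about the world's z in degrees. In form: [[tx, ty, tz, spin], ...]. A call has 1 to 20 rows; each row shifts and turns the commanded pose from where the row before left it; what a row does not reach is not made up. A row lasts 1/12 s, in which the tool goes at most 41.7 mm and 7.16 degrees, less where a joint would pass 70% of its speed; a pose out of reach is approached as far as the arm can. A call with a gripper value outside its range is refused whole. "fingers" is the opening, from 0 (shut) to 1 (fully open), set as the call begins (left out, the last holds). The fingers move at their own pace and stop on an object; "squeeze" is the grip in N (left out, the last holds). Time passes only in rows, so rows that do not move let the fingers close. It gives the time, the measured TCP pose, the force and the opening at its end, in the units of the state.
- manip.get_obs(): the state, without advancing time (a new reading comes with each control period).
- optics.grab_frame(name): name is "scene" or "side" or "wrist"; returns a dict with "image" (384x512x3 uint8, blue, green, red), "K" (3x3 intrinsics, pixels), "R" (3x3) and "t" (3): a world point X has camera coordinates R X + t; the wrist camera has in their place "tool_from_camera" (4x4, takes a point from camera to tool coordinates, whose origin is the TCP and whose axes are the flange's). Camera axes: x right, y down, z forward; pixel columns grow to the right and rows downward; lengths in m; the calibration is good to about 2 mm. The wrist camera is an equidistant fisheye: a pixel r from the principal point sees the ray r / f radians off the axis. A picture is of the moment at which its call begins: read the wrist's pose just before it. There is no depth.
- manip.hand_in(): hands the job in, once; it reports no verdict.
Trained networks look in a picture, given as the dict that the camera call returned (one of the last four; its "shot" number tells which), for a name from the list of things; names that differ only in an ending like _2 or _b are one class to them, and where a whole thing is asked for, a point or a joint stands for the part that bears it (a point fixed in the world has none). Each returns a list of dicts, best first, with "conf" (0 to 1); they miss things now and then, are a little off and sometimes report something else, mostly with a low value. They report only what shows in the picture. A call takes as long as a camera call.
- optics.recognise(query, picture): "bbox" ([left, top, right, bottom] in pixels, round what is visible of it).
The state is a dict: "time": time; "joints": joint angles; "qd": joint speeds; "effort": joint torques, N m; "ee_pos": TCP position; "tcp_rot": TCP orientation; "wrist_force": force on the tool from outside, world axes, zero at the start; "wrist_torque": the same for the moment, N m; "width": finger opening in m.
Only numpy, scipy, OpenCV 4.12 (cv2) and the standard library are available. Lean on these libraries where they do the work, as an engineer would, in place of code of your own. Each camera call takes 0.05 s, during which the arm holds its last target.

## Working session

There is one attempt and no reset: what is moved stays moved. The work goes in short steps, Python scripts to look and compute and a tool call to move; the robot and the scene stay as the last step left them, time stands still between calls to the robot, and variables do not carry over. Pictures are saved under pics/ and viewed, and the job is handed in when it is done.

Besides the shell and the picture viewer there is one more tool, called after ">>>" as name(argument=value, ...) on one line, values as JSON. send_rows: Moves the arm, as the interface text tells. Its arguments: {"type":"object","properties":{"plan":{"type":"array","items":{"type":"array","items":{"type":"number"}}},"fingers":{"type":"number"},"squeeze":{"type":"number"}},"required":["plan"]}

```bash
mkdir -p pics; ls; cat > h.py <<'E'
from workcell import manip, optics
import cv2, numpy as np
E
python3 - <<'E'
from h import *
o=manip.get_obs(); print(o['time'],o['ee_pos'],o['tcp_rot'],o['width'])
import pickle
for n in ['scene','side','wrist']:
    f=optics.grab_frame(n); cv2.imwrite(f'pics/{n}0.png',f['image']); pickle.dump(f,open(f'{n}0.pkl','wb'))
    print(n,{k:np.round(v,4).tolist() for k,v in f.items() if k not in('image',)and not isinstance(v,str)})
    for q in ['feeder','knob','screw_tray','washer_tray','bottle','dish','screwdriver']:
        print(q,[(np.round(d['bbox']).tolist(),round(d['conf'],2)) for d in optics.recognise(q,f)[:2]])
E
```

```text
pics
0.0 [6.24524110e-01 2.55408548e-06 2.13900198e-01] [ 7.07104258e-01  7.07108997e-01 -4.63220481e-04 -4.68902939e-04] 0.0915777297575818
scene {'K': [[389.974, 0.0, 255.8125], [0.0, 389.974, 192.0974], [0.0, 0.0, 1.0]], 'R': [[-0.2172, 0.9759, -0.0222], [0.6629, 0.1308, -0.7372], [-0.7166, -0.1748, -0.6753]], 't': [0.1212, -0.3026, 1.537], 'shot': 1}
feeder [([230.0, 158.0, 352.0, 256.0], 0.63)]
knob [([266.0, 160.0, 279.0, 176.0], 0.66), ([265.0, 160.0, 288.0, 194.0], 0.19)]
screw_tray [([316.0, 174.0, 351.0, 202.0], 0.82)]
washer_tray [([304.0, 197.0, 336.0, 226.0], 0.71)]
bottle [([357.0, 216.0, 376.0, 264.0], 0.7), ([264.0, 160.0, 285.0, 192.0], 0.21)]
dish [([184.0, 177.0, 233.0, 218.0], 0.83)]
screwdriver [([240.0, 254.0, 313.0, 275.0], 0.9)]
side {'K': [[433.7098, 0.0, 246.4412], [0.0, 433.7098, 192.8689], [0.0, 0.0, 1.0]], 'R': [[-0.7247, -0.6888, 0.0175], [-0.375, 0.3729, -0.8487], [0.5781, -0.6217, -0.5286]], 't': [0.4759, 0.3269, 0.6775], 'shot': 2}
feeder []
knob [([266.0, 178.0, 282.0, 198.0], 0.57)]
screw_tray [([199.0, 236.0, 247.0, 275.0], 0.7)]
washer_tray [([167
[... 221 characters left out ...]
 229.0], 0.16)]
screwdriver []
wrist {'K': [[297.3186, 0.0, 259.9335], [0.0, 297.3186, 188.7539], [0.0, 0.0, 1.0]], 'tool_from_camera': [[0.0003, -0.9681, -0.2506, 0.0706], [1.0, 0.0006, -0.001, -0.0014], [0.0012, -0.2506, 0.9681, -0.169], [0.0, 0.0, 0.0, 1.0]], 'shot': 3}
feeder [([205.0, 0.0, 292.0, 34.0], 0.73), ([77.0, 0.0, 306.0, 244.0], 0.57)]
knob [([128.0, 123.0, 181.0, 179.0], 0.8)]
screw_tray [([112.0, 0.0, 190.0, 13.0], 0.8), ([78.0, 0.0, 307.0, 245.0], 0.41)]
washer_tray [([206.0, 3.0, 292.0, 34.0], 0.81), ([130.0, 108.0, 184.0, 179.0], 0.72)]
bottle [([328.0, 32.0, 353.0, 175.0], 0.28)]
dish [([173.0, 237.0, 242.0, 316.0], 0.96)]
screwdriver [([330.0, 31.0, 356.0, 173.0], 0.78)]
```

```bash
python3 - <<'E'
from h import *
for n,(a,b,c,d) in {'scene':(130,130,400,300),'side':(100,150,390,340)}.items():
    im=cv2.imread(f'pics/{n}0.png')[b:d,a:c]; cv2.imwrite(f'pics/{n}0c.png',cv2.resize(im,(792,int(792*(d-b)/(c-a))),interpolation=cv2.INTER_CUBIC))
E
```

```text
(no output)
```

View pics/scene0c.png

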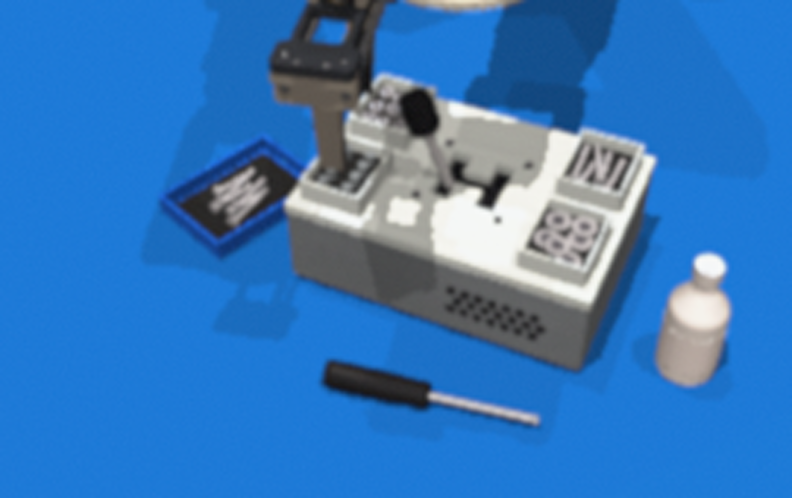

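View pics/side0c.png

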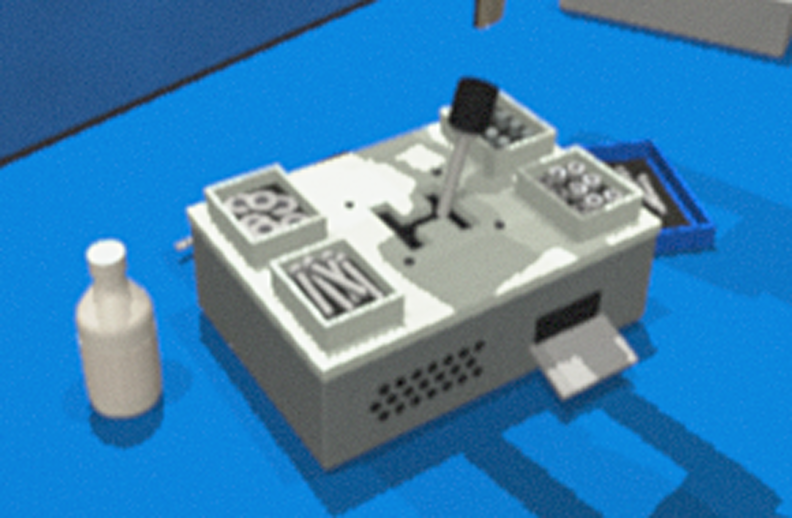

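View pics/wrist0.png

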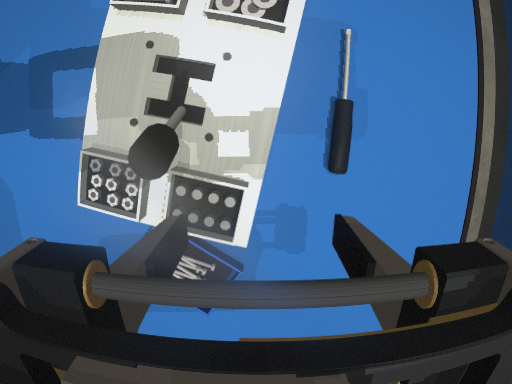

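```bash
cat > fit.py <<'E'
from h import *
import pickle
from scipy.optimize import least_squares
F={n:pickle.load(open(n+'0.pkl','rb')) for n in('scene','side')}
def proj(n,X):
    f=F[n];c=f['R']@X+f['t'];p=f['K']@c;return p[:2]/p[2]
sc=lambda u,v:(u/2.933+130,v/2.933+130); sd=lambda u,v:(u/2.731+100,v/2.731+150)
obs=[('scene',(-.1,.145,.1),sc(655,155)),('scene',(.1,.145,.1),sc(590,303)),('scene',(.1,-.145,.1),sc(290,205)),('scene',(.1,.145,0),sc(583,368)),('scene',(.1,-.145,0),sc(297,275)),
('side',(-.1,.145,.1),sd(325,375)),('side',(-.1,.145,0),sd(328,468)),('side',(.1,.145,.1),sd(190,208)),('side',(-.1,-.145,.1),sd(660,222)),('side',(-.1,-.145,0),sd(648,318))]
def T(p,q):
    c,s=np.cos(p[2]),np.sin(p[2]);return np.array([p[0]+c*q[0]-s*q[1],p[1]+s*q[0]+c*q[1],q[2]])
r=least_squares(lambda p:np.concatenate([proj(n,T(p,q))-o for n,q,o in obs]),[.65,.1,0],loss='soft_l1')
p=r.x;print(p);print(np.round(r.fun.reshape(-1,2),1).tolist())
def kn(a):return (.1525*np.sin(a[1]),.1525*np.cos(a[1])*np.sin(a[0]),.03+.1525*np.cos(a[1])*np.cos(a[0]))
k=least_squares(lambda a:np.concatenate([proj('scene',T(p,kn(a)))-(272.7,168),proj('side',T(p,kn(a)))-(273.8,188.6)]),[-.3,0])
print('side,fore',k.x,'res',k.fun,'knob',kn(k.x),'world',T(p,kn(k.x)))
for n,q in dict(bott=(-.05,.105,.1),).items(): print(n,T(p,q))
# bottle from bbox bottoms
E
python3 fit.py
```

```text
[ 0.54293439  0.09647902 -0.21746535]
[[-0.6, -0.3], [0.3, -1.2], [-2.3, -0.8], [-1.5, 2.2], [-2.2, 0.8], [0.1, -0.4], [-0.1, 5.8], [-1.3, 1.7], [0.5, 0.1], [-1.4, 2.3]]
side,fore [-0.33748617  0.07753694] res [-0.47957119 -0.4104735  -0.43930419  0.56657936] knob (np.float64(0.01181253961402875), np.float64(-0.05034349518062698), np.float64(0.17346514001967583)) world [0.54360683 0.04477263 0.17346514]
bott [0.51676633 0.20979377 0.1       ]
```

```bash
cat >> fit.py <<'E'
def tri(a,b):
    P=[F[n]['K']@np.c_[F[n]['R'],F[n]['t']] for n in('scene','side')]
    X=cv2.triangulatePoints(P[0],P[1],np.array(a,float).reshape(2,1),np.array(b,float).reshape(2,1)).ravel();return X[:3]/X[3]
print('knob tri',tri((272.7,168),(273.8,188.6)))
print('NL deck',tri(sc(655,155),sd(325,375)),'FL deck',tri(sc(590,303),sd(190,208)))
for n in F:
    im=cv2.resize(F[n]['image'],None,fx=3,fy=3,interpolation=cv2.INTER_CUBIC)
    def L(a,b,col): cv2.line(im,*[tuple(int(v) for v in np.round((proj(n,T(p,q))+.5)*3)) for q in(a,b)],col,1)
    for z in(0,.1):
        c=[(-.1,-.145,z),(-.1,.145,z),(.1,.145,z),(.1,-.145,z)]
        for i in range(4):L(c[i],c[(i+1)%4],(0,0,255))
    for sx in(-1,1):
      for sy in(-1,1):
        c=[(sx*.05+dx*.0375,sy*.105+dy*.03,.122) for dx,dy in((-1,-1),(-1,1),(1,1),(1,-1))]
        for i in range(4):L(c[i],c[(i+1)%4],(0,200,0))
    for sy in(-.022,.022):L((-.031,sy,.1),(.031,sy,.1),(255,0,255))
    L((0,-.022,.1),(0,.022,.1),(255,0,255)); L((0,0,.03),kn(k.x),(0,255,255))
    u,v=(630,400) if n=='scene' else (380,460)
    cv2.imwrite(f'pics/ov_{n}.png',im[v:v+450,u:u+700])
E
python3 fit.py|tail -2
```

```text
knob tri [0.54369406 0.04494693 0.17381719]
NL deck [0.4763471  0.26083858 0.09963526] FL deck [0.67445275 0.21364047 0.10013186]
```

View pics/ov_scene.png

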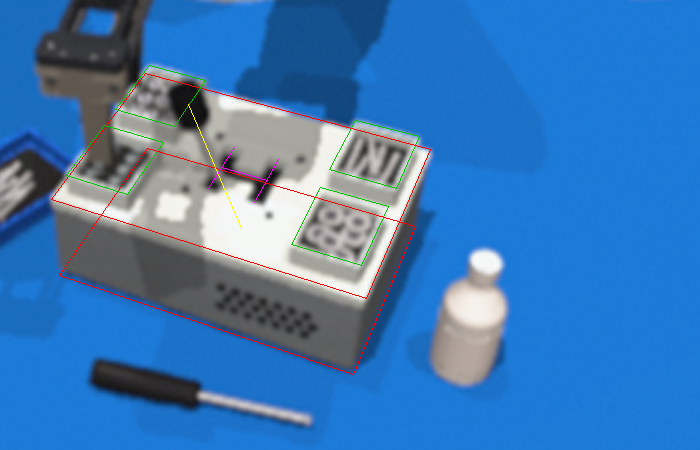

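View pics/ov_side.png

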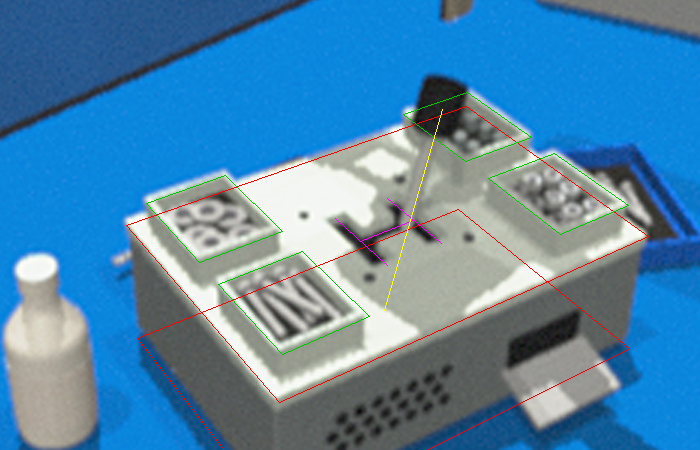

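```bash
cat > wr.py <<'E'
from h import *
from scipy.spatial.transform import Rotation as Ro
def ray(f,pos,rot,u,v):
    K=f['K'];d=np.array([(u-K[0,2])/K[0,0],(v-K[1,2])/K[1,1]]);r=np.hypot(*d)
    c=np.array([*(np.sin(r)*d/r),np.cos(r)]);M=f['tool_from_camera'];R=Ro.from_quat(rot).as_matrix()
    return R@M[:3,3]+pos, R@M[:3,:3]@c
def atz(f,pos,rot,u,v,z):
    o,d=ray(f,pos,rot,u,v);return o+d*(z-o[2])/d[2]
E
python3 - <<'E'
from wr import *
import pickle
f=pickle.load(open('wrist0.pkl','rb'));pos=np.array([.6245,0,.2139]);rot=[.7071,.7071,-.00046,-.00047]
for n,u,v,z in [('LN',153,63,.1),('LF',215,72,.1),('RN',146,105,.1),('RF',205,115,.1),('knobtop',0,0,0),('FLwash R F corner',290,34,.122),('rub NL',180,169,.122),('rub FL',249,184,.122),('nutNR',79,203,.122),('decFR',247,247,.1),('decNear',79,203,.1),('deckFarL',306,0,.1)]:
    if u: print(n,np.round(atz(f,pos,rot,u,v,z),4))
im=cv2.resize(f['image'][0:260,60:330],None,fx=2.9,fy=2.3,interpolation=cv2.INTER_CUBIC);cv2.imwrite('pics/w0c.png',im)
E
```

```text
LN [0.5179 0.1245 0.1   ]
LF [0.5802 0.1112 0.1   ]
RN [0.5101 0.0827 0.1   ]
RF [0.5703 0.0699 0.1   ]
FLwash R F corner [0.6489 0.1425 0.122 ]
rub NL [0.5496 0.0217 0.122 ]
rub FL [0.6128 0.0075 0.122 ]
nutNR [ 0.4317 -0.0126  0.122 ]
decFR [ 0.6091 -0.0658  0.1   ]
decNear [ 0.4155 -0.0197  0.1   ]
deckFarL [0.6671 0.1857 0.1   ]
```

View pics/w0c.png

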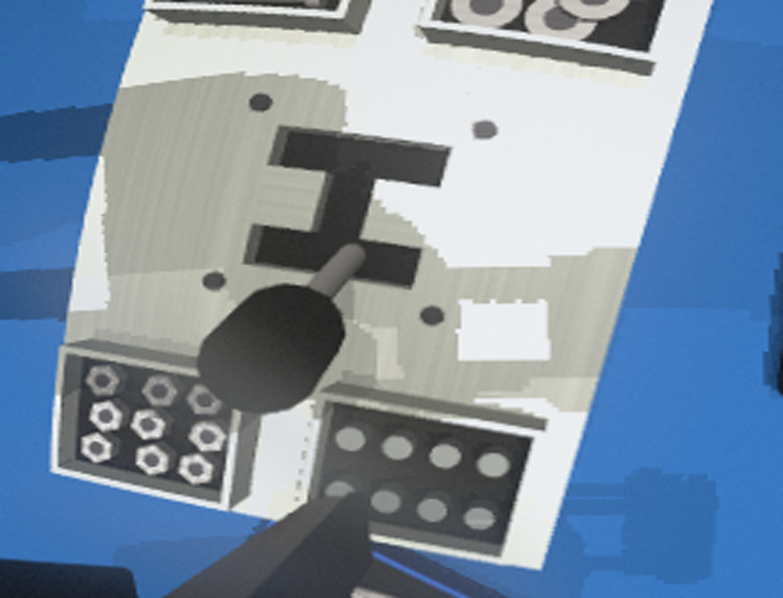

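>>> send_rows(plan=[[-0.7,0.8,0,-3],[-0.7,0.8,0,-3],[-0.7,0.8,0,-3],[-0.7,0.9,0,-3.3],[0,0,0,0],[0,0,0,0],[0,0,0,0],[0,0,-1.5,0],[0,0,-1.5,0],[0,0,-1.5,0],[0,0,-1.2,0],[0,0,0,0],[0,0,0,0]], fingers=0)

```text
time: 2.28
ee_pos: [0.5969, 0.0327, 0.1571]
tcp_rot: [0.779, 0.627, -0.001, -0.0]
wrist_force: [-0.3, 1.5, 0.7]
width: 0.0069
```

```bash
cat > look.py <<'E'
from wr import *
import sys,pickle
tag=sys.argv[1]
o=manip.get_obs();print(round(o['time'],2),np.round(o['ee_pos'],4),np.round(o['wrist_force'],1),o['width'])
c,s=np.cos(-.214),np.sin(-.214)
d=o['ee_pos'][:2]-np.array([.544,.097]);print('tcp in feeder',np.round([c*d[0]+s*d[1],-s*d[0]+c*d[1]],4))
ims=[]
uv={}
for n,(a,b,w,h) in {'scene':(210,120,160,130),'side':(160,130,190,154)}.items():
    f=optics.grab_frame(n);r=optics.recognise('knob',f);print(n,[(np.round(x['bbox']).tolist(),round(x['conf'],2)) for x in r[:2]])
    if r: bb=r[0]['bbox'];uv[n]=(f,np.array([(bb[0]+bb[2])/2,(bb[1]+bb[3])/2]))
    im=f['image'][b:b+h,a:a+w];ims.append(cv2.resize(im,(400,325),interpolation=cv2.INTER_CUBIC))
cv2.imwrite(f'pics/{tag}.png',np.hstack(ims))
if len(uv)==2:
    P=[uv[n][0]['K']@np.c_[uv[n][0]['R'],uv[n][0]['t']] for n in uv]
    X=cv2.triangulatePoints(P[0],P[1],*[uv[n][1].reshape(2,1).astype(float) for n in uv]).ravel();X=X[:3]/X[3]
    d=X[:2]-[.544,.097];x,y=c*d[0]+s*d[1],-s*d[0]+c*d[1]
    print('knob feeder',np.round([x,y,X[2]],4),'fore',round(float(np.arcsin(x/.1525)),3),'side',round(float(np.arctan2(y,X[2]-.03)),3))
E
python3 look.py a1
```

```text
2.28 [0.5969 0.0327 0.1571] [-0.3  1.5  0.7] 0.006940635733473803
tcp in feeder [ 0.0654 -0.0516]
scene [([268.0, 164.0, 276.0, 176.0], 0.69), ([226.0, 162.0, 348.0, 257.0], 0.54)]
side [([267.0, 179.0, 280.0, 200.0], 0.57)]
knob feeder [ 0.0136 -0.0516  0.1696] fore 0.089 side -0.354
```

View pics/a1.png

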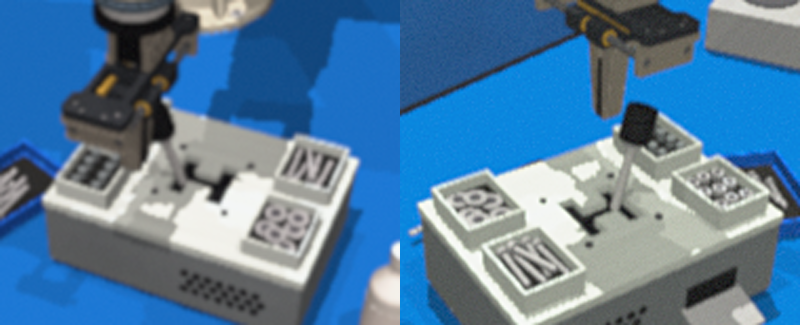

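>>> send_rows(plan=[[-0.2,0.04,0,0],[-0.2,0.04,0,0],[-0.2,0.04,0,0],[-0.2,0.04,0,0],[-0.2,0.04,0,0],[-0.2,0.04,0,0],[-0.2,0.04,0,0],[-0.2,0.05,0,0],[-0.2,0.05,0,0],[0,0,0,0]])

```text
time: 3.32
ee_pos: [0.5786, 0.0369, 0.1575]
tcp_rot: [0.779, 0.627, -0.0, -0.0]
wrist_force: [-0.8, 0.5, 0.3]
width: 0.0002
```

```bash
python3 look.py a2
```

```text
3.32 [0.5786 0.0369 0.1575] [-0.8  0.5  0.3] 0.00017914551086856855
tcp in feeder [ 0.0465 -0.0514]
scene [([271.0, 161.0, 280.0, 175.0], 0.6)]
side [([264.0, 178.0, 282.0, 200.0], 0.87)]
knob feeder [ 0.0086 -0.0458  0.1753] fore 0.057 side -0.305
```

View pics/a2.png

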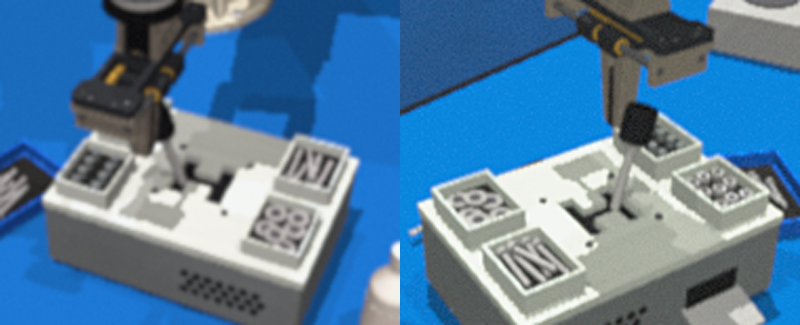

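>>> send_rows(plan=[[-0.2,0.04,0,0],[-0.2,0.04,0,0],[-0.1,0.02,0,0]])

```text
time: 3.77
ee_pos: [0.5744, 0.0377, 0.158]
tcp_rot: [0.779, 0.627, 0.0, 0.001]
wrist_force: [2.0, -1.0, 2.1]
width: 0.0006
```

>>> send_rows(plan=[[-0.1,0.02,0,0],[-0.1,0.02,0,0],[-0.1,0.02,0,0]])

```text
time: 4.02
ee_pos: [0.5712, 0.0384, 0.1578]
tcp_rot: [0.779, 0.627, 0.0, 0.0]
wrist_force: [2.2, -0.3, 2.7]
width: 0.0006
```

```bash
python3 look.py a3
```

```text
4.02 [0.5712 0.0384 0.1578] [ 2.2 -0.3  2.7] 0.0006077818265713647
tcp in feeder [ 0.039  -0.0515]
scene [([184.0, 176.0, 237.0, 217.0], 0.52), ([274.0, 160.0, 279.0, 173.0], 0.44)]
side [([263.0, 181.0, 284.0, 200.0], 0.8)]
knob feeder [ 0.1216 -0.1618  0.0953] fore 0.923 side -1.187
```

View pics/a3.png

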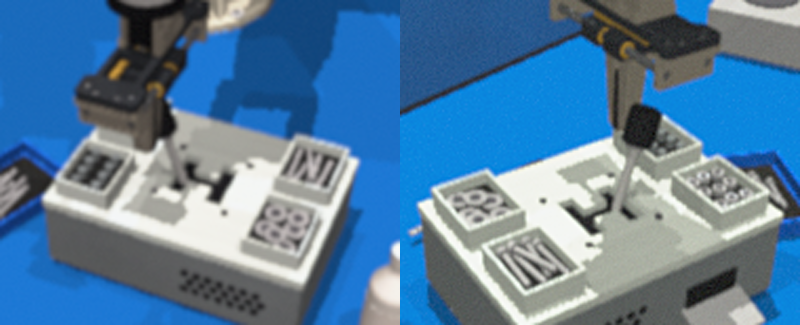

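>>> send_rows(plan=[[-0.1,0.02,0,0],[-0.1,0.02,0,0],[-0.1,0.02,0,0],[-0.1,0.02,0,0],[-0.1,0.02,0,0],[-0.1,0.02,0,0],[0,0,0,0]])

```text
time: 4.8
ee_pos: [0.5647, 0.0396, 0.1576]
tcp_rot: [0.779, 0.627, -0.0, -0.0]
wrist_force: [2.1, -0.5, 1.9]
width: 0.0005
```

```bash
python3 look.py a4; python3 - <<'E'
from wr import *
o=manip.get_obs();f=optics.grab_frame('wrist');cv2.imwrite('pics/w4.png',f['image'])
E
```

```text
4.8 [0.5647 0.0396 0.1576] [ 2.1 -0.5  1.9] 0.0005209230405767359
tcp in feeder [ 0.0324 -0.0517]
scene [([275.0, 161.0, 280.0, 171.0], 0.4)]
side [([267.0, 182.0, 287.0, 201.0], 0.76)]
knob feeder [-0.0033 -0.045   0.1748] fore -0.022 side -0.301
```

View pics/w4.png

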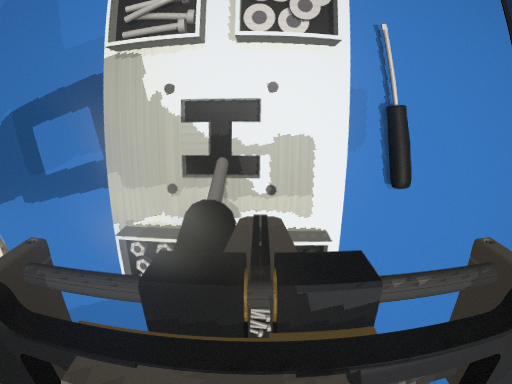

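View pics/a4.png

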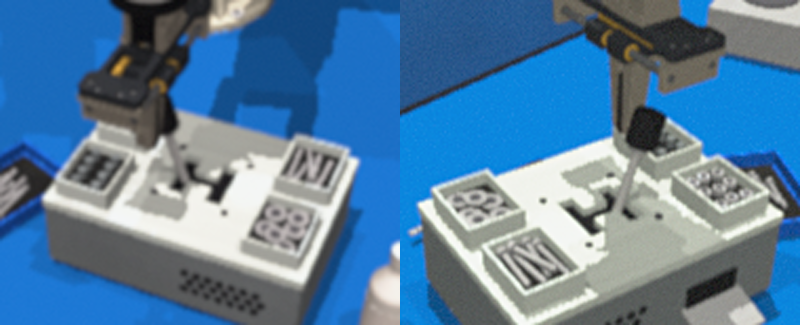

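>>> send_rows(plan=[[1.0,-0.2,0,0],[0.95,-0.22,0,0],[-0.4,-1.8,0,0],[-0.4,-1.8,0,0],[-0.37,-1.77,0,0],[-1.7,0.37,0,0],[-1.7,0.37,0,0],[-1.7,0.37,0,0],[0,0,0,0],[0,0,0,0]])

```text
time: 5.88
ee_pos: [0.5222, -0.0073, 0.1576]
tcp_rot: [0.779, 0.627, 0.0, 0.0]
wrist_force: [0.3, -0.2, -0.2]
width: 0.0007
```

```bash
python3 look.py a5; python3 - <<'E'
from wr import *
o=manip.get_obs();f=optics.grab_frame('wrist');cv2.imwrite('pics/w5.png',f['image'])
E
```

```text
5.88 [ 0.5222 -0.0073  0.1576] [ 0.3 -0.2 -0.2] 0.0006675998958154529
tcp in feeder [ 0.0009 -0.1066]
scene [([269.0, 158.0, 282.0, 171.0], 0.64)]
side [([267.0, 182.0, 286.0, 200.0], 0.52)]
knob feeder [-0.0023 -0.0484  0.1767] fore -0.015 side -0.319
```

View pics/w5.png

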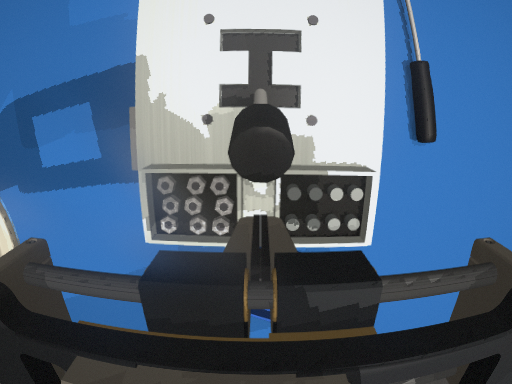

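View pics/a5.png

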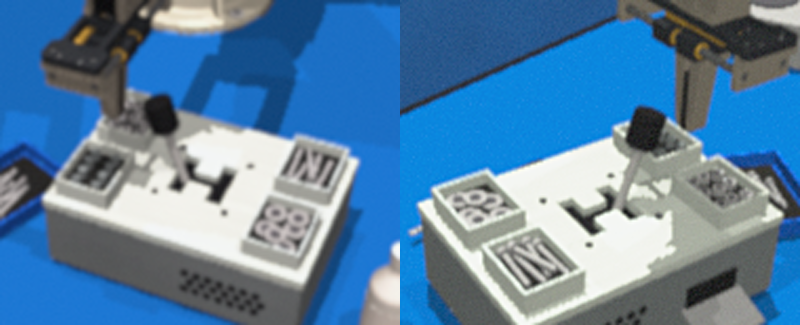

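>>> send_rows(plan=[[0.06,0.29,0,0],[0.06,0.29,0,0],[0.07,0.29,0,0],[0.06,0.29,0,0],[0.06,0.29,0,0],[0.07,0.29,0,0],[0.04,0.2,0,0],[0.04,0.2,0,0],[0.05,0.2,0,0],[0.04,0.2,0,0],[0.04,0.2,0,0],[0.05,0.2,0,0]])

```text
time: 7.13
ee_pos: [0.5283, 0.0219, 0.1578]
tcp_rot: [0.779, 0.627, -0.0, 0.0]
wrist_force: [-1.1, -3.7, 2.8]
width: 0.0002
```

>>> send_rows(plan=[[0.04,0.2,0,0],[0.04,0.2,0,0],[0.05,0.2,0,0],[0.04,0.2,0,0],[0.04,0.2,0,0],[0.05,0.2,0,0]])

```text
time: 7.63
ee_pos: [0.5308, 0.0344, 0.1576]
tcp_rot: [0.779, 0.627, 0.0, -0.0]
wrist_force: [1.2, -1.9, 2.0]
width: 0.0004
```

```bash
python3 look.py a6; python3 - <<'E'
from wr import *
o=manip.get_obs();f=optics.grab_frame('wrist');cv2.imwrite('pics/w6.png',f['image'])
E
```

```text
7.63 [0.5308 0.0344 0.1576] [ 1.2 -1.9  2. ] 0.00041594269606819
tcp in feeder [ 0.0004 -0.064 ]
scene [([273.0, 156.0, 285.0, 173.0], 0.72)]
side [([262.0, 180.0, 280.0, 201.0], 0.71)]
knob feeder [ 0.0007 -0.0367  0.1806] fore 0.005 side -0.239
```

View pics/w6.png

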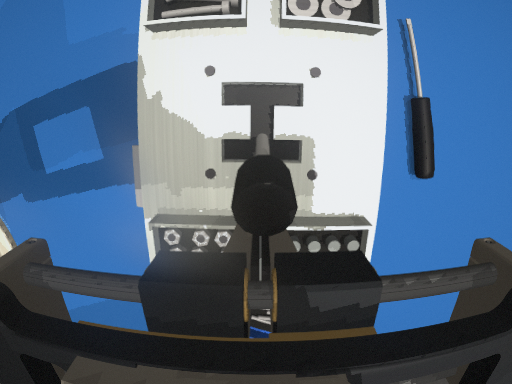

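Lever is moving into the cross channel (stem at (262,140), channel at column ~261). Continue.

>>> send_rows(plan=[[0.04,0.2,0,0],[0.04,0.2,0,0],[0.05,0.2,0,0],[0.04,0.2,0,0],[0.04,0.2,0,0],[0.05,0.2,0,0],[0.04,0.2,0,0],[0.04,0.2,0,0],[0.05,0.2,0,0],[0.04,0.2,0,0],[0.04,0.2,0,0],[0.05,0.2,0,0]])

```text
time: 8.88
ee_pos: [0.536, 0.0584, 0.1576]
tcp_rot: [0.779, 0.627, -0.0, -0.0]
wrist_force: [0.4, -3.1, 2.4]
width: 0.0005
```

>>> send_rows(plan=[[0.04,0.2,0,0],[0.04,0.2,0,0],[0.05,0.2,0,0],[0.04,0.2,0,0],[0.04,0.2,0,0],[0.05,0.2,0,0],[0.04,0.2,0,0],[0.04,0.2,0,0],[0.05,0.2,0,0],[0.04,0.2,0,0],[0.04,0.2,0,0],[0.05,0.2,0,0]])

```text
time: 9.88
ee_pos: [0.5413, 0.0824, 0.1576]
tcp_rot: [0.779, 0.627, 0.0, 0.0]
wrist_force: [0.4, -3.4, 1.3]
width: 0.0
```

>>> send_rows(plan=[[0.04,0.2,0,0],[0.04,0.2,0,0],[0.05,0.2,0,0],[0.04,0.2,0,0],[0.04,0.2,0,0],[0.05,0.2,0,0],[0.04,0.2,0,0],[0.04,0.2,0,0],[0.05,0.2,0,0],[0.04,0.2,0,0]])

```text
time: 10.72
ee_pos: [0.5453, 0.1023, 0.1573]
tcp_rot: [0.779, 0.627, -0.0, -0.0]
wrist_force: [0.2, -2.1, -2.0]
width: 0.0005
```

```bash
python3 look.py a7; python3 - <<'E'
from wr import *
o=manip.get_obs();f=optics.grab_frame('wrist');cv2.imwrite('pics/w7.png',f['image'])
E
```

```text
10.72 [0.5453 0.1023 0.1573] [ 0.2 -2.1 -2. ] 0.0004574755361302875
tcp in feeder [0.0002 0.0055]
scene [([295.0, 165.0, 309.0, 180.0], 0.58)]
side [([229.0, 189.0, 250.0, 211.0], 0.85), ([127.0, 239.0, 157.0, 301.0], 0.73)]
knob feeder [0.0065 0.0317 0.1795] fore 0.043 side 0.209
```

View pics/w7.png

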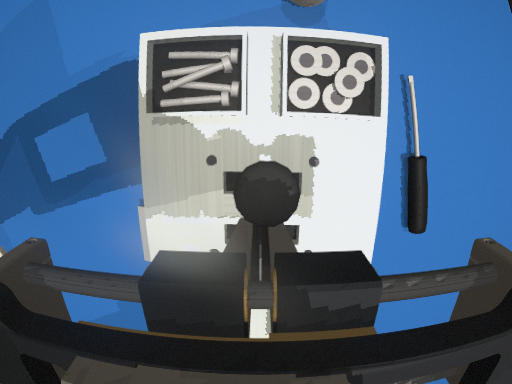

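View pics/a7.png

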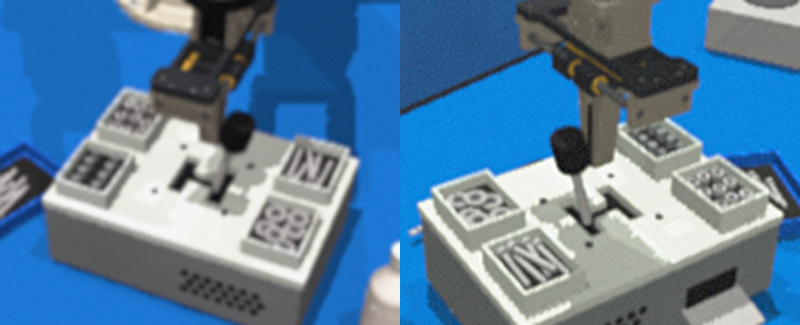

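>>> send_rows(plan=[[0.04,0.2,0,0],[0.04,0.2,0,0],[0.05,0.2,0,0],[0.04,0.2,0,0],[0.04,0.2,0,0],[0.03,0.1,0,0],[0,0,0,0]])

```text
time: 11.55
ee_pos: [0.5479, 0.1135, 0.1575]
tcp_rot: [0.779, 0.627, -0.0, -0.0]
wrist_force: [-1.1, -1.6, -1.0]
width: 0.0002
```

```bash
python3 look.py a8
```

```text
11.55 [0.5479 0.1135 0.1575] [-1.1 -1.6 -1. ] 0.00023241384614660618
tcp in feeder [0.0003 0.0169]
scene [([301.0, 168.0, 316.0, 182.0], 0.76), ([187.0, 179.0, 237.0, 217.0], 0.2)]
side [([225.0, 193.0, 242.0, 216.0], 0.67)]
knob feeder [0.0043 0.0471 0.1752] fore 0.028 side 0.314
```

View pics/a8.png

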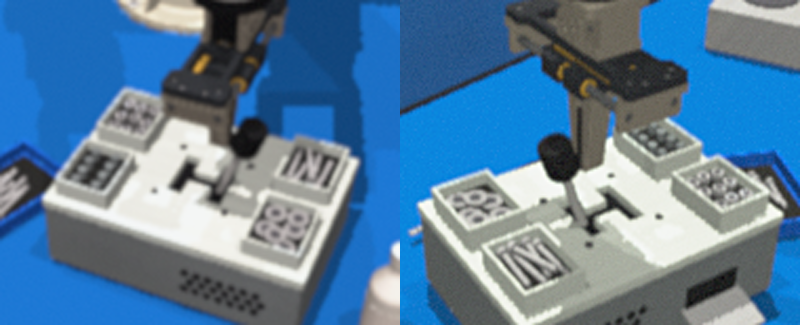

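>>> send_rows(plan=[[-0.25,-1.2,0,0],[-0.28,-1.24,0,0],[1.95,-0.42,0,0],[1.95,-0.42,0,0],[1.95,-0.42,0,0],[0,0,0,0],[0.4,1.8,0,0],[0.4,1.8,0,0],[0.35,1.7,0,0],[0,0,0,0],[-0.2,0.04,0,0],[-0.2,0.04,0,0],[-0.2,0.05,0,0],[-0.2,0.04,0,0],[-0.2,0.04,0,0],[-0.2,0.05,0,0]])

```text
time: 13.08
ee_pos: [0.6003, 0.1314, 0.1577]
tcp_rot: [0.779, 0.627, 0.0, 0.0]
wrist_force: [-0.1, -0.7, -0.3]
width: 0.0003
```

```bash
python3 look.py a9; python3 - <<'E'
from wr import *
o=manip.get_obs();f=optics.grab_frame('wrist');cv2.imwrite('pics/w9.png',f['image'])
E
```

```text
13.08 [0.6003 0.1314 0.1577] [-0.1 -0.7 -0.3] 0.0003334468466493039
tcp in feeder [0.0477 0.0455]
scene [([308.0, 172.0, 313.0, 181.0], 0.59)]
side [([225.0, 193.0, 244.0, 216.0], 0.64)]
knob feeder [0.004  0.0495 0.1748] fore 0.026 side 0.329
```

View pics/w9.png

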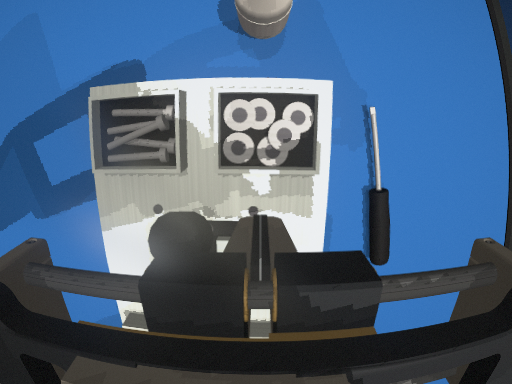

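View pics/a9.png

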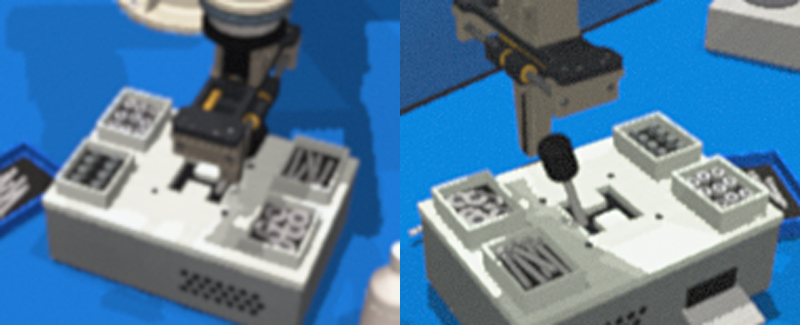

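>>> send_rows(plan=[[-0.2,0.04,0,0],[-0.2,0.04,0,0],[-0.2,0.05,0,0],[-0.2,0.04,0,0],[-0.2,0.04,0,0],[-0.2,0.05,0,0],[-0.2,0.04,0,0],[-0.2,0.04,0,0],[-0.2,0.05,0,0],[-0.2,0.04,0,0]])

```text
time: 14.17
ee_pos: [0.581, 0.1363, 0.1579]
tcp_rot: [0.779, 0.627, 0.001, 0.0]
wrist_force: [3.0, 0.3, 1.5]
width: 0.0001
```

>>> send_rows(plan=[[-0.2,0.04,0,0],[-0.2,0.04,0,0],[-0.2,0.05,0,0],[-0.2,0.04,0,0],[-0.2,0.04,0,0],[-0.2,0.05,0,0],[-0.2,0.04,0,0],[-0.2,0.04,0,0]])

```text
time: 14.83
ee_pos: [0.5645, 0.1396, 0.1576]
tcp_rot: [0.779, 0.627, 0.0, -0.0]
wrist_force: [2.4, 0.9, 2.0]
width: 0.0005
```

```bash
python3 look.py a10
```

```text
14.83 [0.5645 0.1396 0.1576] [2.4 0.9 2. ] 0.0004684601814348908
tcp in feeder [0.011 0.046]
scene [([314.0, 162.0, 320.0, 176.0], 0.61), ([224.0, 157.0, 350.0, 257.0], 0.4)]
side []
```

View pics/a10.png

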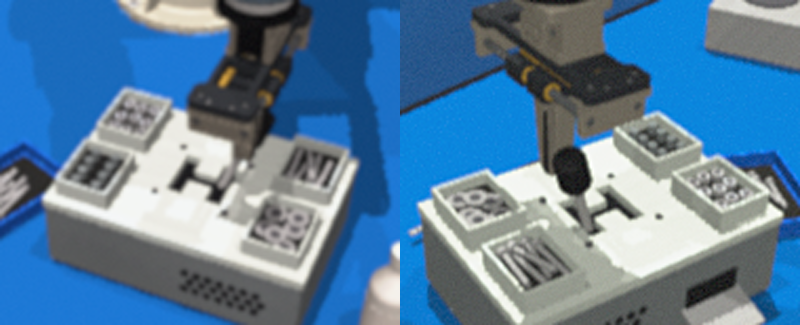

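Moving along the leg at about 3 N. Continue to the end.

>>> send_rows(plan=[[-0.2,0.04,0,0],[-0.2,0.04,0,0],[-0.2,0.05,0,0],[-0.2,0.04,0,0],[-0.2,0.04,0,0],[-0.2,0.05,0,0],[-0.1,0.02,0,0],[-0.1,0.02,0,0]])

```text
time: 15.7
ee_pos: [0.5503, 0.1424, 0.1575]
tcp_rot: [0.779, 0.627, -0.0, 0.0]
wrist_force: [2.6, -1.2, -1.6]
width: 0.0004
```

>>> send_rows(plan=[[-0.1,0.02,0,0],[-0.1,0.02,0,0],[-0.1,0.02,0,0],[-0.1,0.02,0,0]])

```text
time: 16.03
ee_pos: [0.5465, 0.1433, 0.1576]
tcp_rot: [0.779, 0.627, -0.0, 0.0]
wrist_force: [1.8, -1.1, -0.9]
width: 0.0005
```

```bash
python3 look.py a11
```

```text
16.03 [0.5465 0.1433 0.1576] [ 1.8 -1.1 -0.9] 0.0005378078326857094
tcp in feeder [-0.0073  0.0458]
scene [([316.0, 160.0, 321.0, 172.0], 0.5)]
side [([167.0, 184.0, 346.0, 324.0], 0.72)]
knob feeder [-0.0904  0.0531  0.1289] fore -0.634 side 0.493
```

View pics/a11.png

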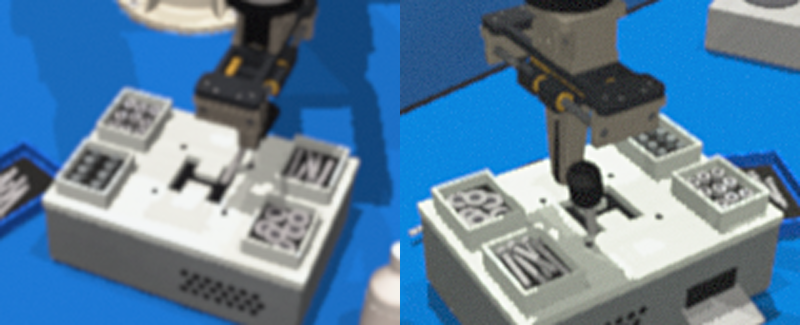

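>>> send_rows(plan=[[-0.1,0.02,0,0],[-0.1,0.02,0,0],[-0.1,0.02,0,0]])

```text
time: 16.48
ee_pos: [0.5436, 0.1439, 0.1576]
tcp_rot: [0.779, 0.627, 0.0, 0.0]
wrist_force: [2.4, -0.6, -1.6]
width: 0.0005
```

>>> send_rows(plan=[[-0.1,0.02,0,0],[-0.1,0.02,0,0],[-0.1,0.02,0,0]])

```text
time: 16.73
ee_pos: [0.5405, 0.1445, 0.1576]
tcp_rot: [0.779, 0.627, 0.0, 0.0]
wrist_force: [2.2, -1.1, -0.8]
width: 0.0006
```

>>> send_rows(plan=[[-0.1,0.02,0,0],[-0.1,0.02,0,0],[0,0,0,0]])

```text
time: 16.98
ee_pos: [0.5384, 0.1449, 0.1576]
tcp_rot: [0.779, 0.627, -0.0, -0.0]
wrist_force: [2.2, -0.5, -0.7]
width: 0.0005
```

>>> send_rows(plan=[[-0.1,0.02,0,0],[-0.1,0.02,0,0],[0,0,0,0]])

```text
time: 17.23
ee_pos: [0.5367, 0.1453, 0.1576]
tcp_rot: [0.779, 0.627, 0.0, 0.0]
wrist_force: [3.1, -0.9, -1.2]
width: 0.0004
```

```bash
python3 look.py a12
```

```text
17.23 [0.5367 0.1453 0.1576] [ 3.1 -0.9 -1.2] 0.00035908577303886646
tcp in feeder [-0.0174  0.0457]
scene [([316.0, 161.0, 323.0, 172.0], 0.49), ([316.0, 174.0, 350.0, 205.0], 0.29)]
side [([241.0, 210.0, 259.0, 232.0], 0.63)]
knob feeder [-0.051   0.0536  0.1696] fore -0.341 side 0.367
```

View pics/a12.png

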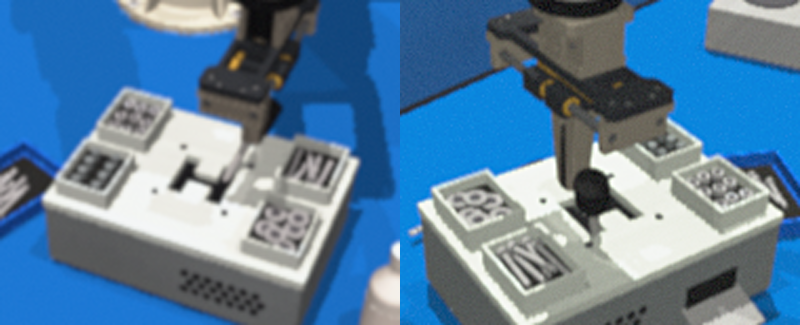

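>>> send_rows(plan=[[-0.1,0.02,0,0],[-0.1,0.02,0,0],[0,0,0,0]])

```text
time: 17.68
ee_pos: [0.5352, 0.1457, 0.1577]
tcp_rot: [0.779, 0.627, 0.001, 0.001]
wrist_force: [5.7, -2.3, -2.7]
width: 0.0002
```

>>> send_rows(plan=[[-0.1,0.02,0,0],[0,0,0,0]])

```text
time: 17.85
ee_pos: [0.5346, 0.1458, 0.1579]
tcp_rot: [0.779, 0.627, 0.001, 0.001]
wrist_force: [6.9, -3.6, -2.3]
width: 0.0005
```

>>> send_rows(plan=[[0.3,-0.06,0,0],[1.0,-0.2,0,0],[2.0,-0.42,0,0],[2.0,-0.42,0,0],[2.0,-0.42,0,0],[0,0,3,0],[0,0,3,0],[0,0,3,0],[0,0,0,0],[0,0,0,0]])

```text
time: 18.68
ee_pos: [0.6074, 0.1309, 0.2491]
tcp_rot: [0.779, 0.627, 0.001, 0.0]
wrist_force: [0.1, 0.5, -0.8]
width: 0.0005
```

```bash
python3 look.py a13; python3 - <<'E'
from wr import *
o=manip.get_obs();f=optics.grab_frame('wrist');cv2.imwrite('pics/w13.png',f['image'])
E
```

```text
18.68 [0.6074 0.1309 0.2491] [ 0.1  0.5 -0.8] 0.0004589839974704991
tcp in feeder [0.0548 0.0466]
scene [([307.0, 158.0, 320.0, 173.0], 0.46)]
side [([245.0, 211.0, 257.0, 230.0], 0.88)]
knob feeder [-0.0466  0.0427  0.1673] fore -0.31 side 0.302
```

View pics/a13.png

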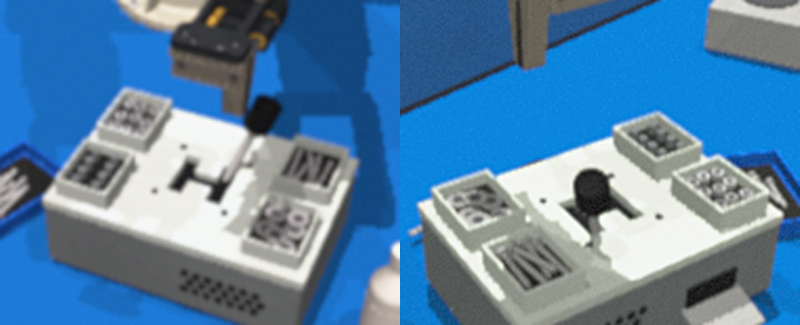

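View pics/w13.png

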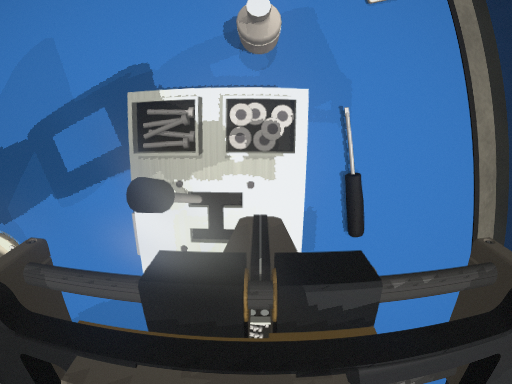

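The wrist picture shows the stem at the near end of the left leg (190,198), the knob at (150,195), the screw tray just beside it, and the tool clear. The estimate is fore ≈ -0.31, side ≈ 0.30.

```bash
python3 -c "
from h import *
print(manip.hand_in())"
```

```text
the job is handed in; nothing more can be done
None
```

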